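# Close the sewing box with its nested lids, then raise the outer lid alone

## Task

Set up the sewing box for mending: push the open box along its rubber mat until two sides lie flat against both metal rails, so that the spinning washers cannot walk it about. Then carry both lids over together, still nested, lower them squarely until the inner lid is fully home in the box, and let go. Lastly lift the outer lid alone straight up until its lower edge is clear above the wooden handle, the inner lid left seated and the box against its rails, and finish holding it level there, above the box, without putting it down; never lift the box or part the lids before they are on it, and leave the other things alone.

Things in the scene. Friction and masses are not known exactly. Their poses are not given: they have to be found in the camera images.
- stop_mat: Fixed black rubber mat, 230x230x4 mm, with aluminium rails 28 mm high along its far (+x) and left (+y) edges, inner faces at x = 103 and y = 103 mm of its frame. Origin: centre of its underside, z up. Place and yaw (up to 0.3) vary. The box is home with its centre at x = y = 39 mm of this frame, its origin 4 mm above, sides parallel.
- stop_corner (a point): Inner corner where the two rail faces meet, on the mat's upper face (axes as the mat's).
- sewing_box: Loose open blue tin, 128x128 mm, 60 tall, walls 4, about 0.9 kg; spools inside reach 45 mm up. Origin: centre of underside, z up, axes square to the sides. Starts on the mat, its centre 30 to 65 mm short of home along each axis, yaw within 0.25 of the mat's. Slides at 3 to 8 N, stops hard at the rails. Two open fingertips side by side, low on its near or right side, push and square it.
- inner_lid: Loose white lid (bobbin tray), about 0.25 kg. Origin: centre of its flange's underside, z up. Flange 128x128x4 mm; below it a plug 9 mm deep, tapered: 2 mm play a side in the box's mouth at the top, 5 at its lower edge. Starts on the washer top, right of the mat, standing on the plug, yaw up to 0.5. Home: origin 60 mm above the box's origin, sides parallel (any quarter turn).
- handle_top (a point): Middle of the top of the inner lid's fixed wooden handle bar, 76 mm above that lid's origin (same axes). The bar is 30 mm along x, 14 along y; it comes up through the outer lid's collar and stands 34 mm out of it. Gripped there across its 14 mm it carries both lids; pass the tall coin meter behind them (0.19 m tall, front 0.62 m ahead of the robot) on the robot's side.
- outer_lid: Loose blue lid, about 0.16 kg, 124x124 mm, 20 tall, walls 3. Origin: centre of its lower edge, z up. Nested, it lies on the inner lid's flange, its origin 4 mm above that lid's origin, kept in place by a low rim with 3 mm play, yaw alike within 0.1. A lift of 72 mm brings its lower edge level with the handle top.
- collar_top (a point): Middle of the top of the outer lid's aluminium collar, 38 mm above that lid's origin (same axes). The collar stands 18 mm high on the lid, outside 52 mm along x, 36 along y, round a slot 42x26 mm in which the handle bar has 6 mm play. Straddle the bar, grip the collar's outer faces across 36 mm and go straight up to lift the outer lid alone.
- scissors: Bystander: blue-handled scissors, 87x199x9 mm, lying on the left; loose, to be left alone. Origin: centre of its underside.
- button_pot: Bystander: small pot with a red lid, 58 mm wide, 50 mm tall, at the back right of the middle; loose, to be left alone. Origin: centre of its underside.
- marker: Bystander: blue and white marker pen, 135 mm long, lying at the front edge; loose, to be left alone. Origin: centre of its underside.
- stain_dropper: Bystander: brown dropper bottle with black rubber top, 33 mm wide, 102 mm tall, at the back right of the middle; loose, to be left alone. Origin: centre of its underside.
- lint_roller: Bystander: lint roller with a red handle, 226 mm long, 46 mm thick, lying on the right; loose, to be left alone. Origin: centre of its underside.
- tape_masking: Bystander: roll of masking tape lying flat, 104 mm wide, 25 mm high, on the right; loose, to be left alone. Origin: centre of its underside.

How it is judged (in metres and radians):
On the way, in this order (a step that is already met when the one before it is completed fails the run):
1. the box stands flat against both rails, lids still apart from it (x of sewing_box in the frame of stop_mat above 0.036 m and y of sewing_box in the frame of stop_mat above 0.036 m and angle between the x axis of sewing_box and the x axis of stop_mat, either way round below 0.03 rad and z of sewing_box in the frame of stop_mat below 0.008 m and angle between sewing_box's own z axis and vertical below 0.06 rad), for 0.2 s.
2. the nested lids are on the box, the inner lid fully home, and the fingers have let go of them (x of sewing_box in the frame of stop_mat above 0.034 m and y of sewing_box in the frame of stop_mat above 0.034 m and angle between the x axis of sewing_box and the x axis of stop_mat, either way round below 0.05 rad and z of sewing_box in the frame of stop_mat below 0.008 m and angle between sewing_box's own z axis and vertical below 0.06 rad and z of inner_lid in the frame of sewing_box between 0.056 and 0.063 m and x of inner_lid in the frame of sewing_box between -0.006 and 0.006 m and y of inner_lid in the frame of sewing_box between -0.006 and 0.006 m and angle between inner_lid's own z axis and vertical below 0.05 rad and z of outer_lid in the frame of inner_lid below 0.0075 m and x of outer_lid in the frame of inner_lid between -0.007 and 0.007 m and y of outer_lid in the frame of inner_lid between -0.007 and 0.007 m and contact force between the fingers and inner_lid below 0.1 N and contact force between the fingers and outer_lid below 0.1 N), for 0.2 s.
At the end, for the whole second after the job is handed in: Box within 5 mm and 0.05 rad of flush with both rails; inner lid home on it (3 mm in height, 6 mm sideways), untouched by the robot; outer lid held still by the fingers over the box (within 60 mm), level within 0.2 rad, its lower edge above the handle top, touching nothing else (x of sewing_box in the frame of stop_mat above 0.034 m and y of sewing_box in the frame of stop_mat above 0.034 m and angle between the x axis of sewing_box and the x axis of stop_mat, either way round below 0.05 rad and z of sewing_box in the frame of stop_mat below 0.008 m and angle between sewing_box's own z axis and vertical below 0.06 rad and z of inner_lid in the frame of sewing_box between 0.056 and 0.063 m and x of inner_lid in the frame of sewing_box between -0.006 and 0.006 m and y of inner_lid in the frame of sewing_box between -0.006 and 0.006 m and angle between inner_lid's own z axis and vertical below 0.05 rad and z of outer_lid in the frame of inner_lid above 0.076 m and horizontal distance between outer_lid and sewing_box below 0.06 m and angle between outer_lid's own z axis and vertical below 0.2 rad and contact force between the fingers and outer_lid above 1 N and contact force between outer_lid and inner_lid below 0.05 N and contact force between each of the arm, the fingers and inner_lid below 0.1 N and linear speed of outer_lid below 0.03 m/s); the arm keeps its last pose, push and grip.
It fails at once if the outer lid parted from the inner lid while the inner lid was not home on the box (z of outer_lid in the frame of inner_lid above 0.03 m and (z of inner_lid in the frame of sewing_box above 0.067 m or horizontal distance between inner_lid and sewing_box above 0.02 m)).
It fails at once if the box was lifted off the mat or tipped (z of sewing_box in the frame of stop_mat above 0.02 m or angle between sewing_box's own z axis and vertical above 0.25 rad).
It fails at once if a bystander was moved by more than 20 mm (distance of any of scissors, button_pot, marker, stain_dropper, lint_roller, tape_masking from where it was at the start of the episode above 0.02 m).
It also fails if it takes over 70 s, if anything falls off the work surface, if the arm or the gripper's body presses on something with over 40 N, if the wrist force passes 120 N, or if a joint passes its speed limit or range.

## Robot

A 6-joint arm with a two-finger parallel gripper is mounted at the origin on a cart in front of the work surface, level with it; the furniture and walls round the work are solid. World frame = base frame: x ahead of the robot, y to its left, z up, the work surface at z = 0. Lengths are in m, angles in degrees, forces in N, time in s.
With the tool pointing down it reaches from about 0.35 to 0.875 m from the base axis. Payload 4.2 kg.
Tool frame: the origin (TCP) lies on the front face of the gripper's body, between the roots of the fingers; the fingertips stand 70 mm ahead of it and the grasp point (between the pads) lies 51 mm ahead of it (r.nose_length is the distance from the TCP to the fingertips, in m); z points along the fingers, y is the direction in which the jaws open and shut (so a half turn about z gives the same grasp; the last joint's range is limited). The gripper opens to 87 mm and grips with 3 to 60 N. Pads are 19 mm wide; open, the fingers measure 117 mm over their backs; the gripper's body (75 mm by 190 mm) begins 51 mm behind the grasp point.
Start: joints at [-55.657, 22.042, 0.453, 0, -68.411, -14.817], TCP at [0.209, -0.589, 0.292] pointing down, gripper open.
Joint ranges: [-179.83, 179.83], [-69.29, 118.12], [-61.27, 80.66], [-181.25, 117.63], [-171.15, -9.14], [-177.46, 177.46]. Speed limits (degrees/s): [159.86, 159.86, 180, 180, 180, 180].

## Interface

Orientations are given as a 3x3 rotation matrix whose columns are the frame's x, y, z axes.
In Python, from station import telemetry, capture, order, r gives the robot as it stands.
- The arm moves only by the tool drive_tool, never from a script. Its argument "series" is a list of rows, each a list of 4 numbers: the shift along the tool's x, y, z as a fraction of full scale, then the turn about the tool's z as a fraction of full scale. In form: [[dx, dy, dz, turn], ...]. A call has 1 to 10 rows; each row is the pose to reach, as a shift and turn from the pose commanded when the call began, along the tool's axes at that moment; what a row does not reach only later rows make up. Full scale, the value 1, is 0.12 m for a shift and 2 rad for a turn. A row lasts 1/8 s, in which the tool goes at most 62.5 mm and 10.7 degrees, less where a joint would pass 70% of its speed; a pose out of reach is approached as far as the arm can. A call with a number of a shift or a turn outside -1 to 1 is refused whole. A call with a gripper value outside its range is refused whole. "fingers" is the finger opening in mm, from 0 to 87, set as the call begins (left out, the last holds). The fingers move at their own pace and stop on an object; the grip force is fixed at half the most. Time passes only in rows, so rows that repeat a pose let the fingers close. It gives the time, the measured TCP pose, the force and the opening at its end, in the units of the state.
- telemetry.sense(): the state, without advancing time (a new reading comes with each control period).
- capture(name): name is "scene" or "side" or "wrist"; returns a dict with "color" (420x560x3 uint8, blue, green, red), "fx", "fy", "cx", "cy" (pixels), "eye" and "attitude" of the camera in the world; the wrist camera has in their place "mount" (4x4, takes a point from camera to tool coordinates, whose origin is the TCP and whose axes are the flange's). Camera axes: x right, y up, looking along -z (the intrinsics and any distortion apply to the point x, -y, -z); pixel columns grow to the right and rows downward; lengths in m; the calibration is good to about 2 mm. A picture is of the moment at which its call begins: read the wrist's pose just before it. There is no depth.
- order.finish_job(): hands the job in, once; it reports no verdict.
The state is a dict: "time_s": time; "joints": joint angles; "joint_velocities": joint speeds; "effort": joint torques, N m; "tcp_pos": TCP position; "ee_rot": TCP orientation; "wrist_force": force on the tool from outside, world axes, zero at the start; "moment": the same for the moment, N m; "gripper_width": opening from 0.0 (shut) to 1.0 (fully open).
Only numpy, scipy, OpenCV 4.12 (cv2) and the standard library are available. Lean on these libraries where they do the work, as an engineer would, in place of code of your own. Each camera call takes 0.05 s, during which the arm holds its last target. There are 200 camera calls.

## Working session

There is one attempt and no reset: what is moved stays moved. The work goes in short steps, Python scripts to look and compute and a tool call to move; the robot and the scene stay as the last step left them, time stands still between calls to the robot, and variables do not carry over. Pictures are saved under pics/ and viewed, about 8 in all and at most 12, crops included, and the job is handed in when it is done.

Besides the shell and the picture viewer there is one more tool, called after ">>>" as a command line: name --pt "numbers of a row" for each row, then --argument value for the rest. drive_tool: Moves the arm, as the interface text tells. Shift numbers are shares of 0.12 m and turn numbers shares of 2 rad, none past 1 either way. Its arguments: {"type":"object","properties":{"series":{"type":"array","items":{"type":"array","items":{"type":"number","minimum":-1,"maximum":1}}},"fingers":{"type":"number"}},"required":["series"]}

```bash
ls; mkdir -p pics; python3 - <<'E'
from station import telemetry, capture, order, r
import cv2,numpy as np
s=telemetry.sense();print(s['time_s'],s['tcp_pos'],s['ee_rot'],s['wrist_force'])
for n in ("scene","side"):
    c=capture(n);cv2.imwrite(f"pics/{n}0.png",c['color']);print(n,{k:np.round(v,4).tolist() for k,v in c.items() if k!='color'})
c=capture('wrist');cv2.imwrite("pics/w0.png",c['color']);print({k:np.round(v,4).tolist() if not isinstance(v,str) else v for k,v in c.items() if k!='color'})
E
```

```text
pics
0.0 [ 0.20880569 -0.58861387  0.29115443] [[-9.42537914e-01 -3.34098260e-01 -7.95875121e-04]
 [-3.34099201e-01  9.42535698e-01  2.04503397e-03]
 [ 6.68984210e-05  2.19342330e-03 -9.99997592e-01]] [-0.46158865  0.60306124 -0.59274233]
scene {'fx': 492.4754, 'fy': 492.4754, 'cx': 275.8333, 'cy': 205.5001, 'eye': [-0.412, 0.8061, 0.8757], 'attitude': [[-0.6622, 0.3775, -0.6473], [-0.7493, -0.3435, 0.5662], [-0.0086, 0.8599, 0.5103]]}
side {'fx': 457.4153, 'fy': 457.4153, 'cx': 275.2932, 'cy': 208.1558, 'eye': [0.1783, 1.3168, 0.9003], 'attitude': [[-0.9604, 0.1589, -0.229], [-0.2777, -0.4764, 0.8342], [0.0234, 0.8648, 0.5016]]}
{'fx': 349.0678, 'fy': 349.0678, 'cx': 282.8481, 'cy': 208.9484, 'mount': [[-0.0009, 0.954, 0.2998, 0.0827], [1.0, 0.0009, 0.0001, 0.0004], [-0.0002, 0.2998, -0.954, -0.0918], [0.0, 0.0, 0.0, 1.0]]}
```

View pics/scene0.png

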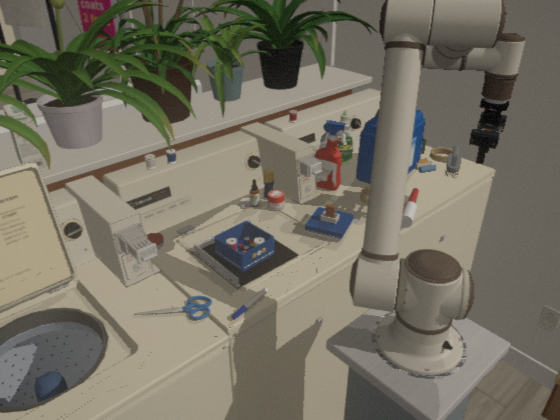

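View pics/side0.png

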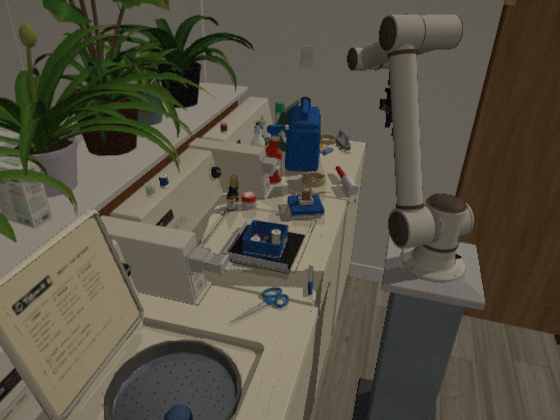

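The scene view shows the box at (245,245) on the mat and the nested lids at (329,222). The scissors are at (190,308), the marker at (250,303) and the pot at (276,198). The side view agrees. Next I compute rough world positions.

```bash
cat > h.py <<'E'
from station import telemetry, capture, order, r
import cv2,numpy as np
def cam(n):
    s=telemetry.sense();c=capture(n)
    if n=='wrist':
        T=np.eye(4);T[:3,:3]=s['ee_rot'];T[:3,3]=s['tcp_pos'];T=T@np.array(c['mount']);R,e=T[:3,:3],T[:3,3]
    else: R,e=np.array(c['attitude']),np.array(c['eye'])
    return c,R,e
def ray(k,uv,z):
    c,R,e=k;uv=np.atleast_2d(uv).astype(float)
    d=np.c_[(uv[:,0]-c['cx'])/c['fx'],-(uv[:,1]-c['cy'])/c['fy'],-np.ones(len(uv))]@R.T
    z=np.broadcast_to(z,len(uv)); return e+d*((z-e[2])/d[:,2])[:,None]
def proj(k,P):
    c,R,e=k;q=(np.atleast_2d(P)-e)@R
    return np.c_[c['cx']+c['fx']*q[:,0]/-q[:,2],c['cy']-c['fy']*q[:,1]/-q[:,2]]
def rows(dw,yaw=0):
    "world shift (m), turn about tool z (rad) -> row numbers"
    s=telemetry.sense();return np.round(np.r_[np.array(s['ee_rot']).T@np.array(dw)/.12,yaw/2],3)
E
python3 - <<'E'
from h import *
k=cam('scene')
for n,uv,z in [('box',(245,240),.064),('lidhandle',(332,207),.09),('marker',(250,303),.01),('pot',(276,193),.05),('dropper',(255,183),.1),('roller',(412,200),.03),('scis',(190,308),0),('matcorner-left',(193,250),.004),('matnear',(245,287),.004),('matright',(298,250),.004)]: print(n,ray(k,uv,z).round(3))
E
```

```text
box [[0.531 0.101 0.064]]
lidhandle [[ 0.46  -0.189  0.09 ]]
marker [[0.361 0.222 0.01 ]]
pot [[ 0.698 -0.166  0.05 ]]
dropper [[ 0.729 -0.101  0.1  ]]
roller [[ 0.375 -0.5    0.03 ]]
scis [[ 0.459  0.343 -0.   ]]
matcorner-left [[0.665 0.198 0.004]]
matnear [[0.425 0.188 0.004]]
matright [[ 0.452 -0.037  0.004]]
```

>>> drive_tool --pt "-0.45 0.47 -0.2 0" --pt "-0.89 0.95 -0.3 0" --pt "-0.89 0.95 -0.3 0" --pt "-0.89 0.95 -0.3 0" --fingers 87

```text
time_s: 0.7
tcp_pos: [0.2723, -0.4442, 0.3294]
ee_rot: [[-0.941, -0.337, 0.002], [-0.337, 0.941, -0.001], [-0.001, -0.002, -1.0]]
wrist_force: [-0.2, 0.7, -0.0]
gripper_width: 1.002
```

>>> drive_tool --pt "-0.45 0.47 0 0" --pt "-0.89 0.95 0 0" --pt "-0.89 0.95 0 0" --pt "-0.89 0.95 0 0"

```text
time_s: 1.2
tcp_pos: [0.3345, -0.3019, 0.3282]
ee_rot: [[-0.942, -0.337, 0.0], [-0.337, 0.942, 0.0], [-0.0, -0.0, -1.0]]
wrist_force: [0.4, -1.3, -0.0]
gripper_width: 1.0
```

>>> drive_tool --pt "-0.45 0.47 0 0" --pt "-0.89 0.95 0 0" --pt "-0.89 0.95 0 0" --pt "-0.89 0.95 0 0"

```text
time_s: 1.7
tcp_pos: [0.3974, -0.1592, 0.328]
ee_rot: [[-0.942, -0.336, -0.0], [-0.336, 0.942, -0.0], [0.0, 0.0, -1.0]]
wrist_force: [-1.0, -0.4, 0.8]
gripper_width: 0.999
```

>>> drive_tool --pt "-0.45 0.47 0 0.08" --pt "-0.89 0.95 0 0.17" --pt "-0.89 0.95 0 0.17" --pt "-0.89 0.95 0 0.17"

```text
time_s: 2.2
tcp_pos: [0.4604, -0.016, 0.3277]
ee_rot: [[-1.0, -0.002, -0.001], [-0.002, 1.0, -0.001], [0.001, -0.001, -1.0]]
wrist_force: [-0.4, -0.2, 1.3]
gripper_width: 1.002
```

```bash
python3 - <<'E'
from h import *
s=telemetry.sense();print(s['time_s'],s['tcp_pos'],s['ee_rot'],s['joints'])
k=cam('wrist');cv2.imwrite('pics/w1.png',k[0]['color'])
E
```

```text
2.2 [ 0.46036885 -0.01597595  0.32767621] [[-9.99997421e-01 -2.05597973e-03 -9.64516965e-04]
 [-2.05547666e-03  9.99997751e-01 -5.22276905e-04]
 [ 9.65588587e-04 -5.20293016e-04 -9.99999398e-01]] [ 1.83166167e+01  4.24388441e+00 -1.79811408e+01  1.19216813e-02
 -6.78368423e+01 -1.08203335e+02]
```

View pics/w1.png

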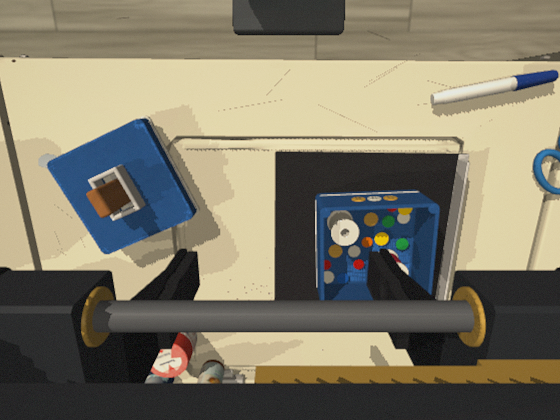

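The wrist view shows the mat's near edge at row 152, from col 275 to 463. The box is at (378,250) with its near wall at row 200. The lids are at (120,187), turned about 30°, with the wooden handle at (113,195). The fingers hide the far part, so I move forward and left for the mat and rails.

>>> drive_tool --pt "-0.5 0.3 -0.2 0" --pt "-1 0.7 -0.4 0" --pt "-1 0.7 -0.4 0" --pt "-1 0.7 -0.4 0"

```text
time_s: 2.75
tcp_pos: [0.5805, 0.0665, 0.3755]
ee_rot: [[-1.0, 0.001, -0.001], [0.001, 1.0, -0.0], [0.001, -0.0, -1.0]]
wrist_force: [-1.1, -0.7, 0.3]
gripper_width: 0.998
```

```bash
python3 - <<'E'
from h import *
s=telemetry.sense();print(s['time_s'],s['tcp_pos'])
k=cam('wrist');np.save('k2.npy',np.array([k],dtype=object),allow_pickle=True);cv2.imwrite('pics/w2.png',k[0]['color'])
for n,uv,z in [('matR',(275,152),.004),('matL',(463,152),.004),('lid',(120,187),.06)]:pass
E
```

```text
2.75 [0.5805126  0.06648965 0.37551052]
```

View pics/w2.png

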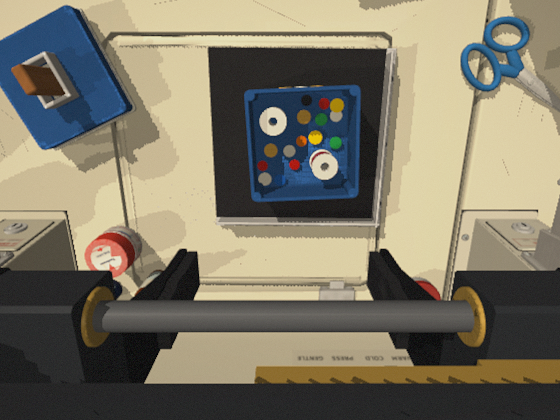

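The picture shows the whole mat: near edge at row 48, right edge at col 213, far rail at row 220, left rail at col 383. The box rim spans (245..359, 86..202). The lids are at (65,80), the pot at (110,250). Next I fit lines.

```bash
cat > m.py <<'E'
from h import *
def line_yaw(P,ax):  # fitted line direction yaw
    vx,vy,x,y=cv2.fitLine(P[:,:2].astype(np.float32),cv2.DIST_HUBER,0,1e-4,1e-4).ravel(); return np.array([vx,vy]),np.array([x,y])
def mat(k):
    im=k[0]['color'];dark=(im.max(2)<50)
    n=[(u,np.argmax(dark[20:,u])+20-.5) for u in range(228,365,3)]
    q=[(np.argmax(dark[v,180:])+180-.5,v) for v in range(62,205,3)]
    (d1,p1),(d2,p2)=line_yaw(ray(k,n,.004),0),line_yaw(ray(k,q,.004),1)
    t=np.linalg.solve(np.c_[d1,-d2],p2-p1);c=p1+t[0]*d1
    a1=np.arctan2(*(d1*np.sign(d1[1]))*[-1,1]) ;d2=d2*np.sign(d2[0]);a2=np.arctan2(d2[1],d2[0])
    return c,a1,a2
def box(k,z,roi):
    im=k[0]['color'];u0,v0,u1,v1=roi;m=np.zeros(im.shape[:2],np.uint8)
    b=im.astype(int);m[v0:v1,u0:u1]=((b[...,0]>60)&(b[...,0]>1.5*b[...,2]))[v0:v1,u0:u1]*255
    c=max(cv2.findContours(m,0,1)[0],key=cv2.contourArea).reshape(-1,2)
    P=ray(k,c,z)[:,:2];(x,y),(w,h),a=cv2.minAreaRect((P*1000).astype(np.float32))
    return (x,y),(w,h),(a+45)%90-45
E
python3 - <<'E'
from m import *
k=cam('wrist')
print('cam',k[2])
c,a1,a2=mat(k);a=(a1+a2)/2;print('near right corner',c,a1,a2)
R=lambda a:np.array([[np.cos(a),-np.sin(a)],[np.sin(a),np.cos(a)]])
o=c+R(a)@[.115,.115];print('mat origin',o)
for p in [(.109,-.115),(-.115,.115),(.103,.103)]: print('expect px',proj(k,np.r_[o+R(a)@p,.004]))
b=box(k,.064,(222,60,376,214));print('box',b)
q=R(a).T@(np.array(b[0])/1000-o);print('box in mat',q,np.radians(b[2])-a, 'home',o+R(a)@[.039,.039])
print('lid',box(k,.05,(0,0,140,160)))
E
```

```text
cam [0.49669638 0.06656507 0.46733872]
near right corner [ 0.4371988  -0.02382343] -0.011649445275909031 -0.009039558
mat origin [0.55338223 0.08998083]
expect px [[217.4288133  222.53505935]]
expect px [[397.5858344   50.59180683]]
expect px [[372.56171946 219.73383698]]
box ((548.3685913085938, 90.11204528808594), (128.8707733154297, 128.97035217285156), 2.370072603225708)
box in mat [-5.01472925e-03  7.93501501e-05] 0.051710071845019606 home [0.59278357 0.12857531]
lid ((477.796630859375, -188.96578979492188), (119.35272216796875, 119.57972717285156), 23.822650909423828)
```

>>> drive_tool --pt "0.5 0.1 0.4 0.005" --pt "1 0.2 0.8 0.005" --pt "1 0.2 1 0.005" --pt "1 0.2 1 0.005"

```text
time_s: 3.35
tcp_pos: [0.455, 0.089, 0.2538]
ee_rot: [[-1.0, 0.01, -0.007], [0.01, 1.0, -0.003], [0.007, -0.003, -1.0]]
wrist_force: [0.9, 0.7, 0.0]
gripper_width: 1.002
```

>>> drive_tool --pt "0.1 0 0.4 0" --pt "0.1 0 0.8 0" --pt "0.1 0 1 0" --pt "0.1 0 1 0"

```text
time_s: 3.85
tcp_pos: [0.4479, 0.091, 0.1362]
ee_rot: [[-1.0, 0.01, -0.001], [0.01, 1.0, -0.001], [0.001, -0.001, -1.0]]
wrist_force: [0.3, 0.1, -0.4]
gripper_width: 0.998
```

>>> drive_tool --pt "0 0 0.2 0" --pt "0 0 0.38 0" --pt "0 0 0.38 0"

```text
time_s: 4.22
tcp_pos: [0.4481, 0.0916, 0.0914]
ee_rot: [[-1.0, 0.009, 0.001], [0.009, 1.0, 0.0], [-0.001, 0.0, -1.0]]
wrist_force: [0.2, -0.3, 0.4]
gripper_width: 1.002
```

>>> drive_tool --pt "-0.1 0 0 0" --pt "-0.2 0 0 0" --pt "-0.25 0 0 0" --pt "-0.3 0 0 0" --pt "-0.35 0 0 0" --pt "-0.4 0 0 0" --pt "-0.45 0 0 0" --pt "-0.5 0 0 0" --pt "-0.55 0 0 0" --pt "-0.55 0 0 0"

```text
time_s: 5.48
tcp_pos: [0.5125, 0.0904, 0.0904]
ee_rot: [[-1.0, 0.01, -0.002], [0.01, 1.0, -0.001], [0.002, -0.001, -1.0]]
wrist_force: [-2.2, -1.1, 0.8]
gripper_width: 1.001
```

>>> drive_tool --pt "-0.02 0 0 0" --pt "-0.04 0 0 0" --pt "-0.06 0 0 0" --pt "-0.06 0 0 0"

```text
time_s: 5.98
tcp_pos: [0.5165, 0.0902, 0.09]
ee_rot: [[-1.0, 0.01, -0.009], [0.01, 1.0, -0.002], [0.009, -0.003, -1.0]]
wrist_force: [-11.7, 3.0, 6.4]
gripper_width: 0.997
```

>>> drive_tool --pt "0.15 0 0 0" --pt "0.3 0 -0.2 0" --pt "0.3 0 -0.6 0" --pt "0.3 0 -0.92 0" --pt "0.3 0 -0.92 0"

```text
time_s: 6.6
tcp_pos: [0.4869, 0.0925, 0.2049]
ee_rot: [[-1.0, 0.008, 0.01], [0.008, 1.0, 0.005], [-0.01, 0.005, -1.0]]
wrist_force: [-1.1, 0.1, -0.7]
gripper_width: 0.998
```

>>> drive_tool --pt "-0.2 -0.2 0 -0.09" --pt "-0.4 -0.4 0 -0.18" --pt "-0.6 -0.6 0 -0.27" --pt "-0.85 -0.92 0 -0.36" --pt "-0.85 -0.92 0 -0.45" --pt "-0.85 -0.92 0 -0.54" --pt "-0.85 -0.92 0 -0.63" --pt "-0.85 -0.92 0 -0.72" --pt "-0.85 -0.92 0 -0.785" --pt "-0.85 -0.92 0 -0.785"

```text
time_s: 7.85
tcp_pos: [0.5854, -0.0201, 0.2001]
ee_rot: [[-0.012, -1.0, -0.0], [-1.0, 0.012, -0.0], [0.0, 0.0, -1.0]]
wrist_force: [0.7, 0.5, -0.8]
gripper_width: 0.997
```

```bash
python3 - <<'E'
from m import *
s=telemetry.sense();print(s['time_s'],s['tcp_pos'],s['joints'],rows([.586-s['tcp_pos'][0],-.02-s['tcp_pos'][1],.09-s['tcp_pos'][2]]))
k=cam('scene')
print(proj(k,[[.593,.09,.064]]))
E
```

```text
7.85 [ 0.5854417  -0.02007211  0.20014735] [ 1.38681332e+01  2.28830446e+01 -1.24835592e+01  3.09203637e-03
 -5.46492165e+01 -1.45381839e+01] [-0.001 -0.005  0.918  0.   ]
[[234.98080263 229.83030262]]
```

>>> drive_tool --pt "0 0 0.45 0" --pt "0 0 0.9 0" --pt "0 0 0.92 0" --pt "0 0 0.92 0"

```text
time_s: 8.4
tcp_pos: [0.5865, -0.0199, 0.0919]
ee_rot: [[-0.01, -1.0, 0.002], [-1.0, 0.01, -0.0], [0.0, -0.002, -1.0]]
wrist_force: [0.6, 0.2, 1.4]
gripper_width: 0.997
```

>>> drive_tool --pt "-0.12 0 0 0" --pt "-0.22 0 0 0" --pt "-0.28 0 0 0" --pt "-0.33 0 0 0" --pt "-0.38 0 0 0" --pt "-0.43 0 0 0" --pt "-0.48 0 0 0" --pt "-0.53 0 0 0" --pt "-0.58 0 0 0" --pt "-0.58 0 0 0"

```text
time_s: 9.65
tcp_pos: [0.5862, 0.0496, 0.0915]
ee_rot: [[-0.009, -1.0, 0.001], [-1.0, 0.009, -0.0], [0.0, -0.001, -1.0]]
wrist_force: [0.7, -3.4, 1.9]
gripper_width: 0.999
```

>>> drive_tool --pt "-0.02 0 0 0" --pt "-0.04 0 0 0" --pt "-0.06 0 0 0" --pt "-0.08 0 0 0" --pt "-0.08 0 0 0"

```text
time_s: 10.28
tcp_pos: [0.586, 0.0523, 0.0916]
ee_rot: [[-0.011, -1.0, -0.002], [-1.0, 0.011, -0.008], [0.008, 0.002, -1.0]]
wrist_force: [3.6, -31.3, 4.7]
gripper_width: 1.0
```

>>> drive_tool --pt "0.15 0 0 0" --pt "0.3 0 -0.1 0" --pt "0.3 0 -0.6 0" --pt "0.3 0 -1 0" --pt "0.3 0 -1 0"

```text
time_s: 10.9
tcp_pos: [0.588, 0.024, 0.2164]
ee_rot: [[-0.009, -1.0, 0.011], [-1.0, 0.009, 0.003], [-0.003, -0.011, -1.0]]
wrist_force: [-0.8, -0.6, -0.9]
gripper_width: 0.997
```

>>> drive_tool --pt "-0.4 0 -0.5 0" --pt "-0.8 0 -1 0" --pt "-0.9 0 -1 0" --pt "-0.9 0 -1 0"

```text
time_s: 11.4
tcp_pos: [0.5869, 0.1335, 0.3322]
ee_rot: [[-0.007, -1.0, 0.003], [-1.0, 0.007, 0.002], [-0.002, -0.003, -1.0]]
wrist_force: [-1.1, -0.2, -1.0]
gripper_width: 0.999
```

```bash
python3 - <<'E'
from m import *
s=telemetry.sense();print(s['time_s'],s['tcp_pos'])
k=cam('wrist');cv2.imwrite('pics/w3.png',k[0]['color'])
a=-.0103;R=lambda a:np.array([[np.cos(a),-np.sin(a)],[np.sin(a),np.cos(a)]])
o=np.array([.55338,.08998])
px=lambda p,z:proj(k,np.r_[o+R(a)@p,z]).round(1)
print('rail inner corner',px([.103,.103],.004),'top',px([.103,.103],.032),'box rim exp',[px([.039+i*.064,.039+j*.064],.064).tolist() for i,j in((-1,-1),(1,-1),(1,1),(-1,1))])
im=k[0]['color'].astype(int);cv2.imwrite('pics/w3m.png',((im[...,0]>60)&(im[...,0]>1.5*im[...,2]))*255)
E
```

```text
11.4 [0.58691257 0.13347048 0.33223311]
rail inner corner [[228.5 215.2]] top [[224.9 222.7]] box rim exp [[[342.3, 113.0]], [[213.6, 112.6]], [[220.2, 232.6]], [[336.0, 233.0]]][ WARN:0@1.284] global loadsave.cpp:1063 imwrite_ Unsupported depth image for selected encoder is fallbacked to CV_8U.
```

View pics/w3.png

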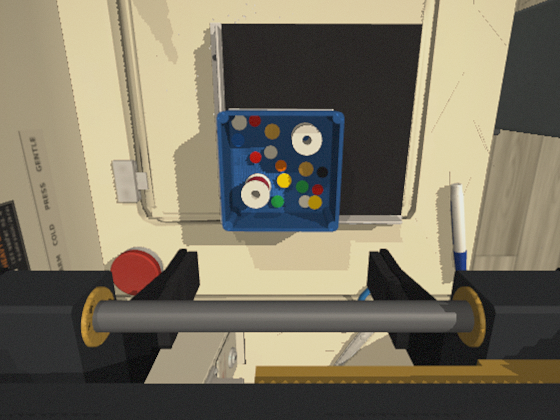

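The box rim spans roughly (218..343, 112..231). The far rail passes at col 218 and the box looks tight to the left rail. I'll fit it and compare with the rails' own lines.

```bash
python3 - <<'E'
from m import *
k=cam('wrist');im=k[0]['color']
b=box(k,.064,(195,95,365,245));print(b,'exp (592.8,128.6), yaw -0.6')
# mat: right edge (top row in image), near edge (image right), rail-inner face base (image left)
d=im.max(2)<50
top=[(u,np.argmax(d[5:,u])+4.5) for u in range(240,400,4)]
near=[(559.5-np.argmax(d[v,:440][::-1])-120+.0,v) for v in range(40,200,4)]
left=[(np.argmax(d[v,190:])+189.5,v) for v in range(40,95,3)]
for n,l in(('right edge',top),('near edge',near),('far rail foot',left)):
    P=ray(k,l,.004);print(n,np.median(P,0).round(4),np.polyfit(*(P[:,[0,1]].T if n[0]=='r' else P[:,[1,0]].T),1).round(4))
for v in(60,75,90): print(im[v,205:235].mean(1).astype(int))
E
```

```text
((590.331298828125, 125.68999481201172), (127.13211059570312, 128.21531677246094), -0.5175247192382812) exp (592.8,128.6), yaw -0.6
right edge [ 0.5468 -0.0253  0.004 ] [-0.0089 -0.0204]
near edge [0.4385 0.0723 0.004 ] [0.0112 0.4377]
far rail foot [0.6535 0.0153 0.004 ] [0.0134 0.6532]
[136 137 139 140 133  99  63  55  52 143 189 194 151 125 130  99  52  36
  39  33  32  39  38  36  38  43  39  38  42  38]
[138 139 137 138 140 129 132 132 130 120 152 195 173 136 127 132  87  34
  38  38  37  41  40  33  36  41  37  35  42  43]
[137 139 138 138 137 139 140 133 131 130 119 161 198 157 125 128 116  68
  29  39  33  36  36  40  37  39  42  42  39  44]
```

Box is flush on the far rail within 1 mm. It also stopped hard (31 N) against the left rail, and its yaw matches the mat. Now to look at the lids from above.

>>> drive_tool --pt "0.5 0.22 0 0" --pt "1 0.45 0 0" --pt "1 0.45 0 0"

```text
time_s: 11.88
tcp_pos: [0.529, 0.008, 0.3294]
ee_rot: [[-0.015, -1.0, -0.004], [-1.0, 0.015, -0.001], [0.001, 0.004, -1.0]]
wrist_force: [-0.1, 1.1, 0.6]
gripper_width: 1.001
```

>>> drive_tool --pt "0.5 0.22 0 0" --pt "1 0.45 0 0" --pt "1.0 0.45 0 0" --pt "1.0 0.45 0 0"

```text
time_s: 12.38
tcp_pos: [0.4762, -0.1082, 0.3299]
ee_rot: [[-0.012, -1.0, -0.001], [-1.0, 0.012, 0.0], [-0.0, 0.001, -1.0]]
wrist_force: [0.5, 0.5, 1.0]
gripper_width: 1.003
```

```bash
python3 - <<'E'
from m import *
s=telemetry.sense();print(s['time_s'],s['tcp_pos'])
k=cam('wrist');im=k[0]['color'];cv2.imwrite('pics/w4.png',im)
hsv=cv2.cvtColor(im,cv2.COLOR_BGR2HSV)
print(proj(k,[[.478,-.189,.08]]))
E
```

```text
12.375 [ 0.47616925 -0.10822395  0.3298873 ]
[[279.4996516  100.97589016]]
```

View pics/w4.png

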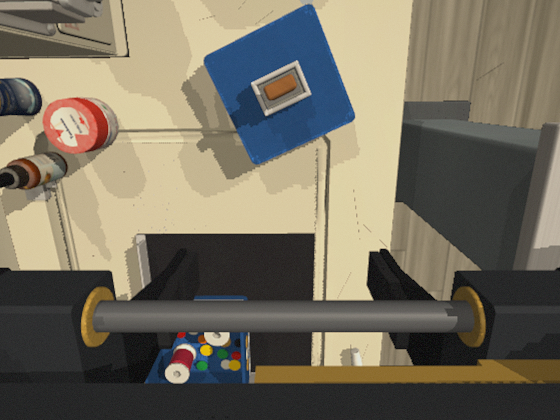

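The lids are seen from above: blue lid centre around (280,85), collar (282,90), wooden bar (282,88), long axis about 24°. Now fit each at its own height.

```bash
python3 - <<'E'
from m import *
k=cam('wrist');im=k[0]['color'];b=im.astype(int)
print('cam',k[2].round(3));print('lid',box(k,.033,(190,0,370,170)))
roi=np.zeros(im.shape[:2],bool);roi[55:125,240:325]=1
hsv=cv2.cvtColor(im,cv2.COLOR_BGR2HSV)
blue=(b[...,0]>1.5*b[...,2]);wood=(b[...,2]>1.5*b[...,0])&(b[...,2]>60)
for n,m,z in(('collar',roi&~blue,.051),('wood',roi&wood,.085)):
    c=max(cv2.findContours(m.astype(np.uint8),0,1)[0],key=cv2.contourArea).reshape(-1,2)
    print(n,c.min(0),c.max(0),cv2.minAreaRect((ray(k,c,z)[:,:2]*1000).astype(np.float32)))
cv2.imwrite('pics/w4c.png',cv2.resize(im[50:130,235:330],None,fx=6,fy=6,interpolation=cv2.INTER_CUBIC))
E
```

```text
cam [ 0.476 -0.19   0.422]
lid ((477.2485656738281, -200.61338806152344), (123.74225616455078, 123.06916809082031), 23.808456420898438)
collar [251  60] [311 115] ((476.8175048828125, -200.7198486328125), (52.4761848449707, 36.54645538330078), 23.68808364868164)
wood [265  73] [297  99] ((477.2955017089844, -200.9990234375), (29.34648895263672, 13.648783683776855), 24.45363426208496)
```

View pics/w4c.png

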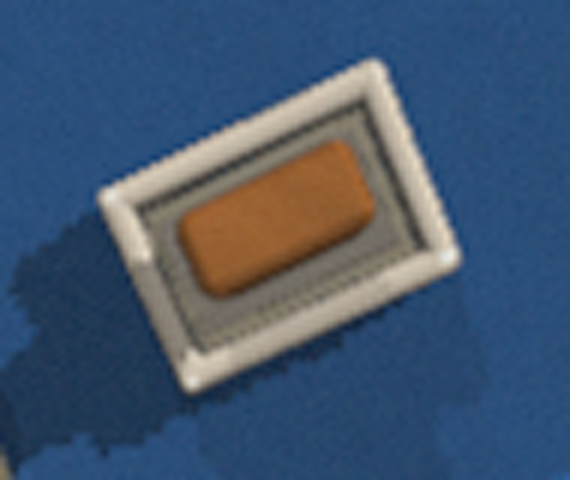

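>>> drive_tool --pt "0.4 0 0.1 0.09" --pt "0.77 -0.018 0.3 0.18" --pt "0.77 -0.018 0.6 0.27" --pt "0.77 -0.018 0.8 0.36" --pt "0.77 -0.018 0.9 0.45" --pt "0.77 -0.018 0.9 0.54" --pt "0.77 -0.018 0.9 0.567" --pt "0.77 -0.018 0.9 0.567"

```text
time_s: 13.48
tcp_pos: [0.4784, -0.1992, 0.2222]
ee_rot: [[-0.909, -0.416, -0.001], [-0.416, 0.909, 0.0], [0.0, 0.0, -1.0]]
wrist_force: [-0.3, -0.8, -1.4]
gripper_width: 0.999
```

```bash
python3 - <<'E'
from m import *
s=telemetry.sense();p=s['tcp_pos'];print(s['time_s'],p,s['ee_rot'][:,1] if hasattr(s['ee_rot'],'shape') else s['ee_rot'],s['joints'])
R=np.array(s['ee_rot']);print('tool y angle',np.degrees(np.arctan2(R[1,1],R[0,1])))
print(rows([.4772-p[0],-.2008-p[1],.125-p[2]]))
E
```

```text
13.475 [ 0.4784086  -0.19915532  0.22216208] [-4.16325284e-01  9.09215661e-01  3.74079248e-04] [-4.64257614e+00  1.54584753e+01 -2.02396323e+01 -6.04888874e-03
 -5.43369863e+01 -6.07510850e+01]
tool y angle 114.60280550972706
[ 0.014 -0.009  0.81   0.   ]
```

>>> drive_tool --pt "0.014 -0.009 0.4 0" --pt "0.014 -0.009 0.75 0" --pt "0.014 -0.009 0.81 0" --pt "0.014 -0.009 0.81 0"

```text
time_s: 13.98
tcp_pos: [0.4774, -0.2017, 0.1259]
ee_rot: [[-0.91, -0.415, 0.0], [-0.415, 0.91, -0.0], [-0.0, -0.001, -1.0]]
wrist_force: [0.2, 0.3, 0.4]
gripper_width: 1.0
```

>>> drive_tool --pt "0 0 0 0" --pt "0 0 0 0" --pt "0 0 0 0" --pt "0 0 0 0" --pt "0 0 0 0" --pt "0 0 0 0" --pt "0 0 0 0" --pt "0 0 0 0" --fingers 8

```text
time_s: 14.98
tcp_pos: [0.4765, -0.2019, 0.1254]
ee_rot: [[-0.91, -0.414, -0.0], [-0.414, 0.91, -0.0], [0.0, 0.0, -1.0]]
wrist_force: [-0.3, 0.8, -0.3]
gripper_width: 0.174
```

>>> drive_tool --pt "0 0 -0.05 0" --pt "0 0 -0.15 0" --pt "0 0 -0.35 0" --pt "0 0 -0.6 0" --pt "0 0 -0.8 0" --pt "0 0 -0.92 0" --pt "0 0 -0.92 0" --pt "0 0 -0.92 0"

```text
time_s: 15.98
tcp_pos: [0.4757, -0.2016, 0.2348]
ee_rot: [[-0.91, -0.414, -0.002], [-0.414, 0.91, 0.001], [0.002, 0.002, -1.0]]
wrist_force: [0.3, 0.7, -4.0]
gripper_width: 0.158
```

```bash
python3 - <<'E'
from m import *
s=telemetry.sense();p=s['tcp_pos'];print(s['time_s'],p,s['wrist_force'],s['moment'],s['gripper_width'])
R=np.array(s['ee_rot']);print('tool y angle',np.degrees(np.arctan2(R[1,1],R[0,1])))
print(rows([.591-p[0],.127-p[1],0]))
k=cam('scene');cv2.imwrite('pics/s5.png',cv2.resize(k[0]['color'][150:300,180:400],None,fx=3,fy=3))
k=cam('wrist');cv2.imwrite('pics/w5.png',k[0]['color'])
E
```

```text
15.975 [ 0.47572155 -0.20163614  0.23476097] [ 0.30579593  0.7030115  -3.95846329] [0.05776965 0.00972061 0.01566908] 0.15779210772568908
tool y angle 114.42862038411953
[-2.007  2.096  0.     0.   ]
```

View pics/w5.png

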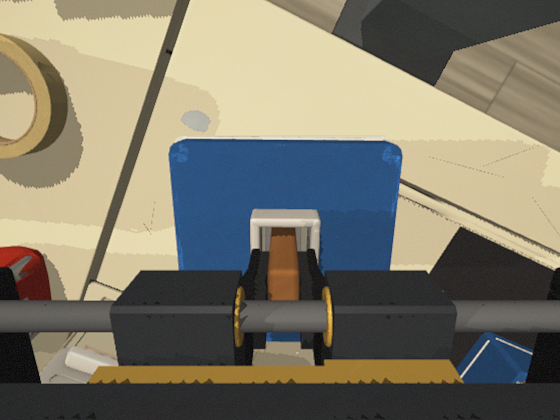

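Both lids are carried level and still nested: outer lid near edge at row 140, wrist force 4 N, which fits the mass of both. Now I move across on the robot's side of the meter.

>>> drive_tool --pt "-0.05 0.12 0 0.02" --pt "-0.12 0.3 0 0.05" --pt "-0.2 0.5 0 0.09" --pt "-0.3 0.7 0 0.13" --pt "-0.36 0.88 0 0.17" --pt "-0.41 1 0 0.2" --pt "-0.41 1 0 0.2185" --pt "-0.41 1 0 0.2185"

```text
time_s: 17.08
tcp_pos: [0.4715, -0.0725, 0.2354]
ee_rot: [[-1.0, 0.01, -0.001], [0.01, 1.0, -0.0], [0.001, -0.0, -1.0]]
wrist_force: [-0.6, -0.5, -4.8]
gripper_width: 0.156
```

>>> drive_tool --pt "-0.08 0.15 0 0" --pt "-0.2 0.35 0 0" --pt "-0.32 0.6 0 0" --pt "-0.42 0.8 0 0" --pt "-0.48 0.95 0 0" --pt "-0.5 1 0 0" --pt "-0.5 1 0 0"

```text
time_s: 17.95
tcp_pos: [0.5326, 0.0471, 0.2356]
ee_rot: [[-1.0, 0.01, -0.001], [0.01, 1.0, -0.0], [0.001, -0.0, -1.0]]
wrist_force: [-0.1, -0.1, -3.6]
gripper_width: 0.157
```

```bash
python3 - <<'E'
from m import *
s=telemetry.sense();p=s['tcp_pos'];print(s['time_s'],p,s['wrist_force'],s['gripper_width'])
R=np.array(s['ee_rot']);print('tool y angle',np.degrees(np.arctan2(R[1,1],R[0,1])))
print(rows([.589-p[0],.1258-p[1],0]))
E
```

```text
17.95 [0.53264383 0.04714784 0.23563339] [-0.0884388  -0.14525411 -3.61767224] 0.15664886217245416
tool y angle 89.43198067884686
[-0.463  0.66  -0.001  0.   ]
```

>>> drive_tool --pt "-0.15 0.2 0 0" --pt "-0.3 0.42 0 0" --pt "-0.42 0.6 0 0" --pt "-0.463 0.66 0.1 0" --pt "-0.463 0.66 0.22 0" --pt "-0.463 0.66 0.3 0" --pt "-0.463 0.66 0.33 0" --pt "-0.463 0.66 0.33 0"

```text
time_s: 18.95
tcp_pos: [0.589, 0.1253, 0.1962]
ee_rot: [[-1.0, 0.011, -0.0], [0.011, 1.0, -0.0], [0.0, -0.0, -1.0]]
wrist_force: [-0.7, 0.2, -4.1]
gripper_width: 0.156
```

```bash
python3 - <<'E'
from m import *
s=telemetry.sense();p=s['tcp_pos'];print(s['time_s'],p,s['wrist_force'],s['gripper_width'])
k=cam('wrist');cv2.imwrite('pics/w6.png',k[0]['color'])
k=cam('scene');cv2.imwrite('pics/s6.png',k[0]['color'])
W=cv2.imread('pics/w6.png')[60:300,120:440];S=cv2.resize(k[0]['color'][200:300,180:310],None,fx=3,fy=3)
o=np.zeros((300,720,3),np.uint8);o[:240,:320]=W;o[:300,325:715]=S;cv2.imwrite('pics/c6.png',o)
E
```

```text
18.95 [0.58903533 0.12530863 0.19616114] [-0.6566501   0.19563654 -4.11724098] 0.1564173873681692
```

View pics/c6.png

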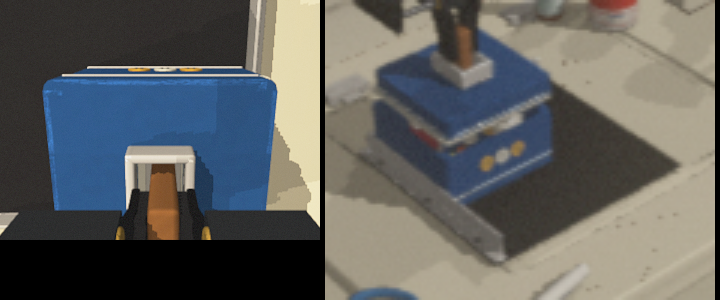

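Left crop (wrist): the lid's near edge is around row 75 and the box's near wall shows beyond it. Right crop (scene): the lids hover squarely over the box. I'll check sideways centring from the two white lines and the wall corners.

```bash
python3 - <<'E'
from m import *
k=cam('wrist');im=k[0]['color'].astype(int)
s=telemetry.sense();
w=(im.min(2)>130);bl=(im[...,0]>60)&(im[...,0]>1.5*im[...,2])
for v in range(122,146,1):
    u=np.where(w[v,140:400])[0]+140;x=np.where(bl[v,140:420])[0]+140
    print(v,(u.min(),u.max(),len(u)) if len(u) else '-',(x.min(),x.max(),len(x)) if len(x) else '-')
cv2.imwrite('pics/w6c.png',cv2.resize(k[0]['color'][115:170,150:410],None,fx=3,fy=3,interpolation=cv2.INTER_CUBIC))
E
```

```text
122 (np.int64(372), np.int64(399), 13) -
123 (np.int64(372), np.int64(399), 13) -
124 (np.int64(372), np.int64(399), 13) -
125 (np.int64(208), np.int64(399), 166) -
126 (np.int64(207), np.int64(399), 167) -
127 (np.int64(207), np.int64(399), 119) (np.int64(362), np.int64(362), 1)
128 (np.int64(273), np.int64(399), 33) (np.int64(203), np.int64(364), 93)
129 (np.int64(274), np.int64(399), 30) (np.int64(200), np.int64(365), 97)
130 (np.int64(278), np.int64(399), 19) (np.int64(198), np.int64(369), 113)
131 (np.int64(373), np.int64(399), 11) (np.int64(195), np.int64(371), 177)
132 (np.int64(391), np.int64(399), 9) (np.int64(192), np.int64(373), 182)
133 (np.int64(391), np.int64(399), 9) (np.int64(190), np.int64(377), 188)
134 (np.int64(182), np.int64(399), 206) (np.int64(379), np.int64(379), 1)
135 (np.int64(182), np.int64(399), 213) -
136 (np.int64(206), np.int64(399), 106) (np.int64(178), np.int64(181), 4)
137 (np.int64(384), np.int64(399), 16) (np.int64(175), np.int64(381), 207)
138 (np.int64(386), np.int64(399), 14) (np.int64(173), np.int64(384), 212)
139 (np.int64(389), np.int64(399), 11) (np.int64(170), np.int64(387), 218)
140 (np.int64(392), np.int64(399), 8) (np.int64(167), np.int64(390), 224)
141 (np.int64(393), np.int64(399), 7) (np.int64(166), np.int64(392), 227)
142 (np.int64(394), np.int64(399), 6) (np.int64(166), np.int64(393), 228)
143 (np.int64(395), np.int64(399), 5) (np.int64(165), np.int64(394), 230)
144 (np.int64(396), np.int64(399), 4) (np.int64(164), np.int64(394), 231)
145 (np.int64(396), np.int64(399), 4) (np.int64(164), np.int64(395), 232)
```

View pics/w6c.png

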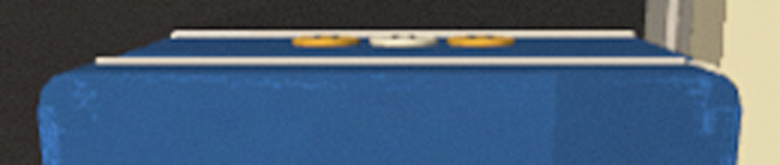

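>>> drive_tool --pt "-0.008 0.01 0.02 0" --pt "-0.008 0.01 0.04 0" --pt "-0.008 0.01 0.06 0" --pt "-0.008 0.01 0.08 0" --pt "-0.008 0.01 0.1 0" --pt "-0.008 0.01 0.1 0"

```text
time_s: 19.85
tcp_pos: [0.59, 0.1269, 0.1839]
ee_rot: [[-1.0, 0.01, -0.001], [0.01, 1.0, -0.0], [0.001, -0.0, -1.0]]
wrist_force: [-1.1, -0.8, -4.1]
gripper_width: 0.16
```

>>> drive_tool --pt "0 0 0.012 0" --pt "0 0 0.024 0" --pt "0 0 0.036 0" --pt "0 0 0.036 0"

```text
time_s: 20.35
tcp_pos: [0.5902, 0.127, 0.1804]
ee_rot: [[-1.0, 0.01, 0.0], [0.01, 1.0, 0.0], [-0.0, 0.0, -1.0]]
wrist_force: [-1.5, -0.6, -1.6]
gripper_width: 0.158
```

>>> drive_tool --pt "0 0 0.008 0" --pt "0 0 0.016 0" --pt "0 0 0.016 0"

```text
time_s: 20.72
tcp_pos: [0.5902, 0.127, 0.1803]
ee_rot: [[-1.0, 0.01, 0.001], [0.01, 1.0, -0.0], [-0.001, -0.0, -1.0]]
wrist_force: [-4.6, -0.2, 7.9]
gripper_width: 0.159
```

>>> drive_tool --pt "0 0 -0.014 0" --pt "0 0 -0.014 0"

```text
time_s: 20.98
tcp_pos: [0.5902, 0.127, 0.1803]
ee_rot: [[-1.0, 0.01, 0.0], [0.01, 1.0, -0.0], [-0.0, -0.0, -1.0]]
wrist_force: [-3.6, 0.4, 4.4]
gripper_width: 0.155
```

>>> drive_tool --pt "0 0 0 0" --pt "0 0 0 0" --pt "0 0 0 0" --pt "0 0 0 0" --pt "0 0 0 0" --pt "0 0 0 0" --pt "0 0 0 0" --fingers 87

```text
time_s: 21.85
tcp_pos: [0.5902, 0.127, 0.1797]
ee_rot: [[-1.0, 0.01, 0.0], [0.01, 1.0, 0.0], [-0.0, 0.0, -1.0]]
wrist_force: [0.4, -0.3, -0.6]
gripper_width: 0.874
```

>>> drive_tool --pt "0 0 -0.4 0" --pt "0 0 -0.8 0" --pt "0.2 0 -1 0" --pt "0.4 0 -1 0" --pt "0.6 0 -1 0" --pt "0.6 0 -1 0"

```text
time_s: 22.6
tcp_pos: [0.517, 0.1276, 0.3003]
ee_rot: [[-1.0, 0.009, 0.001], [0.009, 1.0, 0.001], [-0.001, 0.001, -1.0]]
wrist_force: [-0.0, 0.9, -0.9]
gripper_width: 0.999
```

```bash
python3 - <<'E'
from m import *
s=telemetry.sense();p=s['tcp_pos'];print(s['time_s'],p,s['wrist_force'])
k=cam('wrist');im=k[0]['color'];print('cam',k[2]);b=im.astype(int)
q=proj(k,[.5905,.127,.106])[0].astype(int);print(q)
blue=(b[...,0]>1.5*b[...,2]);roi=np.zeros(im.shape[:2],bool);roi[q[1]-50:q[1]+50,q[0]-60:q[0]+60]=1
wood=(b[...,2]>1.5*b[...,0])&(b[...,2]>60)
for n,m,z in(('collar',roi&~blue,.106),('wood',roi&wood,.140)):
    c=max(cv2.findContours(m.astype(np.uint8),0,1)[0],key=cv2.contourArea).reshape(-1,2)
    print(n,c.min(0),c.max(0),cv2.minAreaRect((ray(k,c,z)[:,:2]*1000).astype(np.float32)))
print('lid',box(k,.088,(120,0,440,265)))
S=cam('scene')[0]['color'][200:300,180:310]
o=np.zeros((420,960,3),np.uint8);o[:420,:560]=im;o[:300,565:955]=cv2.resize(S,None,fx=3,fy=3);cv2.imwrite('pics/c7.png',cv2.resize(o,(800,350)))
E
```

```text
22.6 [0.51703243 0.12759499 0.30033794] [-0.03228134  0.87146819 -0.91251663]
cam [0.43416696 0.12874907 0.39212124]
[282 277]
collar [222 243] [341 326] ((598.9899291992188, 125.96929931640625), (114.328125, 86.25106811523438), 89.39252471923828)
wood [275 255] [291 300] ((571.98291015625, 127.72457122802734), (13.134472846984863, 40.67716979980469), 89.03014373779297)
lid ((553.83251953125, 125.6706771850586), (123.90093994140625, 63.03350067138672), -0.5997314453125)
```

View pics/c7.png

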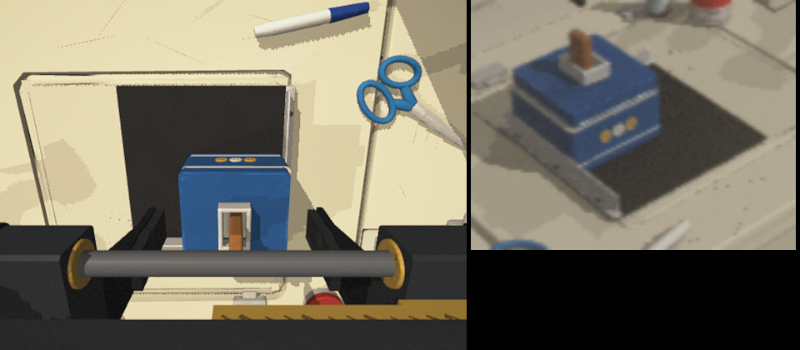

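Scene crop: lids seated, box in the rail corner with the handle upright. Wrist: lid near edge gives centre ≈(0.590,0.126). Now descend to straddle the bar and grip the collar.

>>> drive_tool --pt "-0.3 0 0 0" --pt "-0.6 0 0 0" --pt "-0.6 0 0.4 0" --pt "-0.6 0 0.7 0" --pt "-0.6 0 0.85 0" --pt "-0.6 0 0.95 0" --pt "-0.6 0 1 0" --pt "-0.6 0 1 0" --fingers 87

```text
time_s: 23.7
tcp_pos: [0.5905, 0.127, 0.1798]
ee_rot: [[-1.0, 0.01, 0.0], [0.01, 1.0, 0.0], [-0.0, 0.0, -1.0]]
wrist_force: [0.5, -0.2, 0.8]
gripper_width: 0.996
```

>>> drive_tool --pt "0 0 0.05 0" --pt "0 0 0.1 0" --pt "0 0 0.15 0" --pt "0 0 0.155 0" --pt "0 0 0.155 0"

```text
time_s: 24.32
tcp_pos: [0.5902, 0.127, 0.1611]
ee_rot: [[-1.0, 0.01, 0.0], [0.01, 1.0, -0.0], [-0.0, -0.0, -1.0]]
wrist_force: [0.6, 0.5, 0.2]
gripper_width: 1.001
```

>>> drive_tool --pt "0 0 0 0" --pt "0 0 0 0" --pt "0 0 0 0" --pt "0 0 0 0" --pt "0 0 0 0" --pt "0 0 0 0" --pt "0 0 0 0" --fingers 30

```text
time_s: 25.2
tcp_pos: [0.5901, 0.1268, 0.1611]
ee_rot: [[-1.0, 0.01, -0.0], [0.01, 1.0, -0.0], [0.0, -0.0, -1.0]]
wrist_force: [0.1, -1.2, -1.0]
gripper_width: 0.41
```

>>> drive_tool --pt "0 0 -0.03 0" --pt "0 0 -0.08 0" --pt "0 0 -0.15 0" --pt "0 0 -0.23 0" --pt "0 0 -0.31 0" --pt "0 0 -0.39 0" --pt "0 0 -0.47 0" --pt "0 0 -0.55 0" --pt "0 0 -0.63 0" --pt "0 0 -0.7 0"

```text
time_s: 26.45
tcp_pos: [0.5902, 0.127, 0.2458]
ee_rot: [[-1.0, 0.01, 0.0], [0.01, 1.0, 0.0], [-0.0, 0.0, -1.0]]
wrist_force: [0.7, 0.8, -1.9]
gripper_width: 0.411
```

>>> drive_tool --pt "0 0 -0.03 0" --pt "0 0 -0.06 0" --pt "0 0 -0.08 0" --pt "0 0 -0.08 0" --pt "0 0 -0.08 0"

```text
time_s: 27.08
tcp_pos: [0.5901, 0.1269, 0.2544]
ee_rot: [[-1.0, 0.01, -0.001], [0.01, 1.0, -0.0], [0.001, -0.0, -1.0]]
wrist_force: [-0.4, -0.6, -1.6]
gripper_width: 0.411
```

```bash
python3 - <<'E'
from m import *
s=telemetry.sense();p=s['tcp_pos'];print(s['time_s'],p,s['wrist_force'],s['gripper_width'])
W=cam('wrist')[0]['color'];a=cam('scene')[0]['color'][150:300,180:310];b=cam('side')[0]['color'][160:280,210:330]
o=np.zeros((460,800,3),np.uint8);o[:450,:390]=cv2.resize(a,None,fx=3,fy=3,interpolation=2);o[:400,395:795]=cv2.resize(b,(400,400),interpolation=2);cv2.imwrite('pics/c8.png',o)
cv2.imwrite('pics/w8.png',W)
E
```

```text
27.075 [0.59005111 0.12691871 0.25438454] [-0.36600668 -0.60893469 -1.60597873] 0.4113508102417517
```

View pics/c8.png

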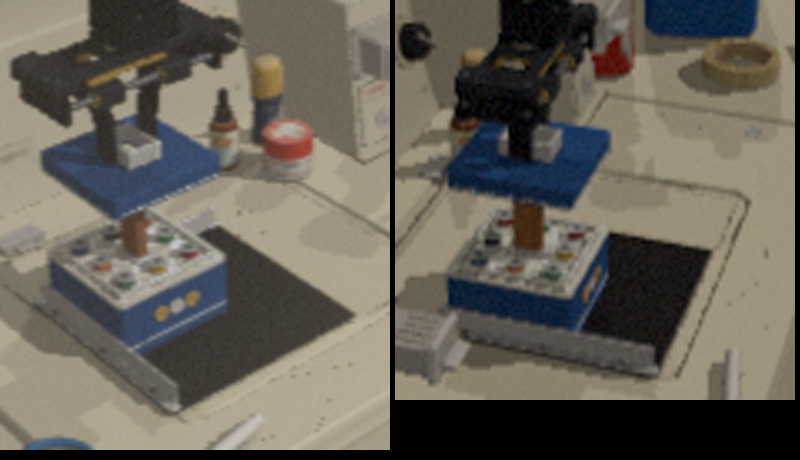

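The outer lid is held level. Its lift of 93 mm puts the lower edge about 21 mm above the bar, and the 1.6 N load matches that lid alone. The inner lid is seated and the box is against both rails. Handing in.

```bash
python3 -c "
from station import order,telemetry
print(order.finish_job());s=telemetry.sense();print(s['time_s'],s['tcp_pos'],s['wrist_force'],s['gripper_width'])"
```

```text
the job is handed in; nothing more can be done
None
the job is handed in; nothing more can be done
```

The job is done and handed in at about 27 s of the 70 s; the hand-in gives no verdict, so what follows rests on my own checks.

**What I did:**
- **Box:** I pushed it against the far rail, where it stopped at 12 N, then against the left rail, where it stopped at 31 N.
- **Nested lids:** I carried both over by the wooden bar and lowered them until they stopped hard, within 1 mm of the expected height. Then I let go.
- **Outer lid:** I gripped it by the collar and lifted it 93 mm straight up.

**Last checks:**
- **Outer lid held:** the gripper opening was about 36 mm, which matches the collar. The 1.6 N load is the outer lid's weight alone, and its lower edge is about 21 mm above the bar.
- **Final pictures:** the outer lid looks level, the inner lid seated, and the box in the corner of the rails. I saw no bystander moved in the pictures.

**Disagreement:** my position estimates for the box's home differed by 2–3 mm. After the pushes, the picture put the box about 1 mm from the far rail and about 2.6 mm short of the left one. I took that as camera calibration error, because the box had stopped hard there. I did not measure the box again after placing the lids.

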